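# Load the spice grinder and hold its switch down

### The job

Start grinding the two nutmegs: drop both from the aluminium tray into the steel cup of the spice grinder, put the clear lid squarely on over the cup, then press the red thumb switch all the way down. The grinder runs only while the switch is held, so finish with the gripper still holding it fully down. Do not press the switch while the cup is uncovered, and leave the bowl, the mug and the spatula where they are.

Things in the scene. Friction and masses are not known exactly. Their poses are not given: they have to be found in the camera images.
- grinder: Electric spice grinder, fixed, white oval body 88 mm wide at the cup, 80 mm at the switch, 150 mm long. Origin: on the counter under the middle of the body; z up. The open steel cup is at its +x end, the red thumb switch at its -x end. Flat top deck 110 mm above the counter.
- grinder_cup (a point): Centre of the cup's mouth (top of its rim): 30 mm along the grinder's +x from its origin, 122 mm above the counter. Cup: inner diameter 62 mm, 45 mm deep, small domed blade hub (radius 5.5, height 10.5 mm) and a flat two-wing blade at its floor. Its rim is a steel collar of outer diameter 70 mm that stands 12 mm above the deck and carries the lid.
- switch_top (a point): Middle of the top face of the red thumb switch, a cap 24 mm (along the grinder's x) by 34 mm (along its y), 48 mm along the grinder's -x from its origin; its top is 12 mm above the deck (122 mm above the counter) when up, 4 mm above the deck when fully down. It moves straight down.
- switch (a joint): Travel of the thumb switch in m: 0 up, 0.008 fully down. Spring-loaded: about 3 N to start it moving, about 8 N at full travel; springs back up when let go.
- lid: Loose lid, 50-100 g, upright on the counter, open below. Origin: centre of its underside; any yaw fits. Black skirt ring, outer dia 83, inner 77 mm, its shoulder 13 mm up; then a clear round dome, dia 66 mm, upright sides to 52 mm, flat top at 55 mm: grip the dome. Seated, the skirt surrounds the cup's collar, the shoulder rests on it and the origin lies 10 mm below point grinder_cup.
- nutmeg1_center (a point): Centre of one nutmeg: brown, rigid, egg-shaped, 30 mm long (its x axis) and 23 mm across, 11 to 17 g, lying on its side on the tray floor; it can roll. Its centre is 14.5 mm above the counter.
- nutmeg2_center (a point): Centre of the other nutmeg, the same.
- tray: Loose aluminium tray, 260 x 200 mm (x, y), walls 3 mm thick and 16 mm high, floor 3 mm thick. Origin: centre of its underside.
- bowl: Yellow melamine bowl, bystander, rim diameter 136 mm, 52 mm high. Origin: centre of its underside.
- mug: Steel mug, bystander, diameter 76 mm, 85 mm high, with a handle at its +y. Origin: centre of its underside.
- spatula: Wooden spatula, bystander, 280 mm long, lying along its x axis. Origin: underside, near its middle.

How it is judged:
On the way, in this order (a step that is already met when the one before it is completed fails the run):
1. both nutmegs lie in the grinder's cup, let go (horizontal distance between each of nutmeg1_center, nutmeg2_center and grinder_cup below 0.031 m and z of nutmeg1_center in the frame of grinder_cup between -0.05 and -0.004 m and z of nutmeg2_center in the frame of grinder_cup between -0.05 and -0.004 m and contact force between the fingers and nutmeg1 below 0.1 N and contact force between the fingers and nutmeg2 below 0.1 N), for 0.2 s.
2. the lid is seated level on the cup over the nutmegs and let go (horizontal distance between each of nutmeg1_center, nutmeg2_center and grinder_cup below 0.031 m and z of nutmeg1_center in the frame of grinder_cup between -0.05 and -0.004 m and z of nutmeg2_center in the frame of grinder_cup between -0.05 and -0.004 m and horizontal distance between lid and grinder_cup below 0.006 m and z of lid in the frame of grinder_cup between -0.013 and -0.007 m and angle between lid's own z axis and vertical below 0.07 rad and contact force between the fingers and lid below 0.1 N), for 0.2 s.
3. the switch is held fully down by the gripper with the lid on (horizontal distance between lid and grinder_cup below 0.006 m and z of lid in the frame of grinder_cup between -0.013 and -0.007 m and angle between lid's own z axis and vertical below 0.07 rad and value of joint switch above 0.0065 m and contact force between the fingers and switch above 3 N), for 0.3 s.
At the end, for the whole second after the job is handed in: Both nutmegs in the cup, centres below its rim; lid seated on the cup (6 mm off-centre, 3 mm in height, 4 degrees); fingers hold the switch at 6.5 mm or more of its 8 mm travel with over 3 N; bowl, mug and spatula within 30 mm of their starts (all of step 3 and horizontal distance between each of nutmeg1_center, nutmeg2_center and grinder_cup below 0.031 m and z of nutmeg1_center in the frame of grinder_cup between -0.05 and -0.004 m and z of nutmeg2_center in the frame of grinder_cup between -0.05 and -0.004 m and distance of each of bowl, mug, spatula from where it was at the start of the episode below 0.03 m); the arm keeps its last pose, push and grip.
It fails at once if the switch is pressed (more than 3 mm) while the cup is uncovered (value of joint switch above 0.003 m and not (horizontal distance between lid and grinder_cup below 0.006 m and z of lid in the frame of grinder_cup between -0.013 and -0.007 m and angle between lid's own z axis and vertical below 0.07 rad)).
It fails at once if the bowl, the mug or the spatula is moved more than 30 mm (distance of any of bowl, mug, spatula from where it was at the start of the episode above 0.03 m).
It also fails if it takes over 67 s, if anything falls off the work surface, if the arm or the gripper's body presses on something with over 40 N, if the wrist force passes 120 N, or if a joint passes its speed limit or range.

### The arm

A 6-joint arm with a two-finger parallel gripper is mounted at the origin on the work surface. World frame = base frame: x ahead of the robot, y to its left, z up, the work surface at z = 0. Lengths are in m, angles in rad, forces in N, time in s.
With the tool pointing down it reaches from about 0.375 to 0.9 m from the base axis. Payload 3.1 kg.
Tool frame: the origin (TCP) lies midway between the tips of the shut fingers; the grasp point (between the pads) lies 19 mm behind it; z points along the fingers, y is the line along which they close (so a half turn about z gives the same grasp; the last joint's range is limited). The gripper opens to 87 mm and grips with 3 to 60 N. Pads are 19 mm wide; open, the fingers measure 117 mm over their backs; the gripper's body (75 mm by 190 mm) begins 51 mm behind the grasp point.
Start: joints at [1.077, 0.527, 1.433, -0, 1.181, -0.178], TCP at [0.194, 0.594, 0.223] pointing down, gripper open.
Joint ranges: [-3.08, 3.08], [-0.75, 2.2], [0.22, 2.44], [-1.43, 4.57], [0, 2.65], [-2.85, 2.85]. Speed limits (rad/s): [2.79, 2.79, 3.14, 3.14, 3.14, 3.14].

### API

Orientations are given as a unit quaternion [x, y, z, w].
In Python, from rig import robot gives the robot as it stands. The module is installed in compiled form; this text tells all that it offers.
- The arm moves only by the tool play_rows, never from a script. Its arguments are lists of equal length, an entry for each row: "gripper": the closure, from -1 (fully open) to 1 (shut); "delta_pos": the shift along the tool's x, y, z in cm, a list of three; "turn": the turn, a rotation vector about the tool's x, y, z in rad, a list of three. A call has 1 to 12 rows; each row is the pose to reach, as a shift and turn from the pose commanded when the call began, along the tool's axes at that moment; what a row does not reach only later rows make up. A row lasts 1/8 s, in which the tool goes at most 62.5 mm and 10.7 degrees, less where a joint would pass 70% of its speed; a pose out of reach is approached as far as the arm can. A call with a gripper value outside its range is refused whole. The fingers move at their own pace and stop on an object; "squeeze" is the grip in N (left out, the last holds). Time passes only in rows, so rows that repeat a pose let the fingers close. It gives the time, the measured TCP pose, the force, the opening and the grip force at its end, in the units of the state.
- robot.get_obs(): the state, without advancing time (a new reading comes with each control period).
- robot.camera(name): name is "scene" or "top" or "wrist"; returns a dict with "color" (480x640x3 uint8, red, green, blue), "vfov" (degrees; the focal length in pixels is half the picture's height over the tangent of half this angle, whatever the lens; pixels are square), "cx", "cy" (the principal point, pixels), "k1" (the pictures are not rectified: a ray, as slopes to the right and down, at radius r is drawn at 1 + k1 r^2 times it, then the intrinsics apply), "R" (3x3) and "t" (3): a world point X has camera coordinates R X + t. Camera axes: x right, y down, z forward; pixel columns grow to the right and rows downward; lengths in m; the calibration is good to about 2 mm. A picture is of the moment at which its call begins. There is no depth.
- robot.hand_in(): hands the job in; it is judged then, once.
The state is a dict: "time": time; "q": joint angles; "joint_velocities": joint speeds; "joint_torque": joint torques, N m; "position": TCP position; "tool_rot": TCP orientation; "ft_force": force on the tool from outside, world axes, zero at the start; "moment": the same for the moment, N m; "grip_width": finger opening in m; "grip_force": force on a finger pad.
Only numpy, scipy, OpenCV 4.12 (cv2) and the standard library are available. Lean on these libraries where they do the work, as an engineer would, in place of code of your own. Each camera call takes 0.05 s, during which the arm holds its last target. There are 200 camera calls.

## Working session

There is one attempt and no reset: what is moved stays moved. The work goes in short steps, Python scripts to look and compute and a tool call to move; the robot and the scene stay as the last step left them, time stands still between calls to the robot, and variables do not carry over. Pictures are saved under pics/ and viewed, at most 10 in all, crops included, and the job is handed in when it is done.

Besides the shell and the picture viewer there is one more tool, called after "Emit:" as a command line: name --argument value ..., lists and objects as JSON in quotes. play_rows: Moves the arm, as the interface text tells. Its arguments: {"type":"object","properties":{"gripper":{"type":"array","items":{"type":"number"}},"delta_pos":{"type":"array","items":{"type":"array","items":{"type":"number"}}},"turn":{"type":"array","items":{"type":"array","items":{"type":"number"}}},"squeeze":{"type":"number"}},"required":["gripper","delta_pos","turn"]}

```bash
mkdir -p pics && cat > h.py <<'E'
import numpy as np, cv2
from rig import robot
from scipy.spatial.transform import Rotation as Ro
def cam(n):
    c=robot.camera(n); c['f']=240/np.tan(np.radians(c['vfov'])/2)
    c['K']=np.array([[c['f'],0,c['cx']],[0,c['f'],c['cy']],[0,0,1.]]); c['D']=np.array([c['k1'],0,0,0.]); c['R']=np.array(c['R']); c['t']=np.array(c['t']); return c
def ray(c,uv):
    uv=np.array(uv,float).reshape(-1,1,2); s=cv2.undistortPoints(uv,c['K'],c['D']).reshape(-1,2)
    d=np.c_[s,np.ones(len(s))]@c['R']; return -c['R'].T@c['t'],d
def plane(c,uv,z):
    o,d=ray(c,uv); return o+d*((z-o[2])/d[:,2])[:,None]
def proj(c,P):
    P=np.array(P,float).reshape(-1,1,3); return cv2.projectPoints(P,cv2.Rodrigues(c['R'])[0],c['t'],c['K'],c['D'])[0].reshape(-1,2)
def save(c,n): cv2.imwrite('pics/'+n+'.png',c['color'][:,:,::-1])
def to_tool(p):
    o=robot.get_obs(); return 100*(Ro.from_quat(o['tool_rot']).inv().apply(np.array(p)-o['position']))
E
python3 - <<'E'
from h import *
for n in ['scene','top']:
    c=cam(n); save(c,n+'0'); print(n,c['f'],c['k1'],-c['R'].T@c['t'],c['R'][2])
o=robot.get_obs(); print(o)
print(Ro.from_quat(o['tool_rot']).as_matrix().round(3))
E
```

```text
scene 605.9774991610952 -0.0517621283398246 [1.00685119 0.66649753 1.0806779 ] [-0.33060244 -0.56970779 -0.75241948]
top 522.0736588798296 0.018106857797617296 [ 0.38083307 -0.06110106  1.28437764] [ 0.19318544  0.00443183 -0.98115225]
{'time': 0.1, 'q': array([ 1.07650382e+00,  5.28359961e-01,  1.43379494e+00, -1.14914940e-05,
        1.18136783e+00, -1.78490589e-01]), 'joint_velocities': array([ 7.65269799e-04, -1.00949955e-03, -3.61612771e-03, -6.03476495e-05,
       -1.03508827e-03,  4.74180482e-04]), 'joint_torque': array([-7.87905883e-04, -4.40985024e+01, -1.77149910e+01,  6.34404388e-02,
        5.34057396e-02, -4.33777336e-05]), 'position': array([0.19376259, 0.59351081, 0.221671  ]), 'tool_rot': array([ 1.57243396e-01,  9.87559407e-01, -9.12707762e-04, -3.13528608e-04]), 'ft_force': array([-0.3866838 ,  0.52555979, -0.58998455]), 'moment': array([ 0.01981319,  0.00397352, -0.04121401]), 'grip_force': 0.0, 'grip_width': 0.08692230029703157}
[[-0.951  0.311 -0.001]
 [ 0.311  0.951 -0.002]
 [ 0.    -0.002 -1.   ]]
```

View pics/top0.png

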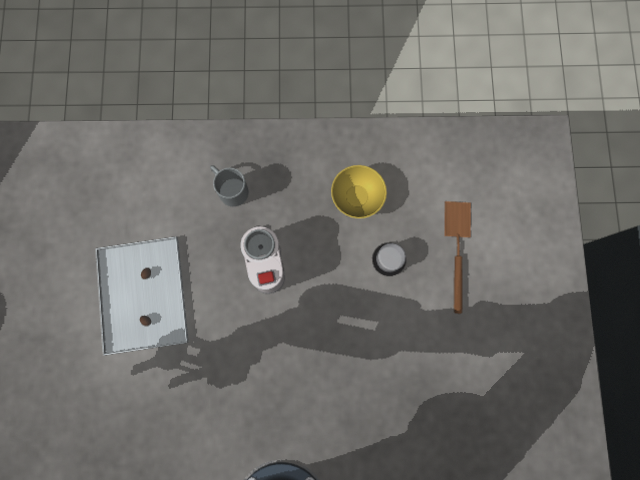

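View pics/scene0.png

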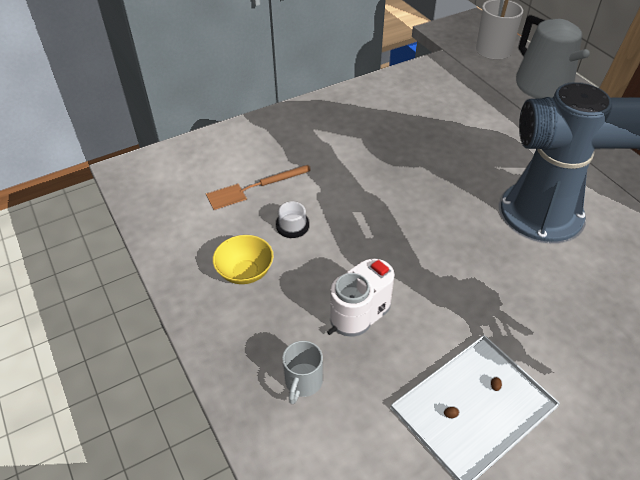

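The top view shows nutmegs at about (146,273) and (145,321), cup (260,243), switch (266,278), lid (390,258). The scene view agrees: cup (352,288), switch (380,268), nutmegs (452,412) and (496,383), lid (292,218).

```bash
cat > m.py <<'E'
from h import *
def comps(m,box,amin=15):
    x0,y0,x1,y1=box; mm=np.zeros_like(m); mm[y0:y1,x0:x1]=m[y0:y1,x0:x1]
    n,l,s,ce=cv2.connectedComponentsWithStats(mm)
    return [(s[i,4],ce[i],l==i) for i in range(1,n) if s[i,4]>=amin]
def tri(a,ua,b,ub):
    oa,da=ray(a,ua);ob,db=ray(b,ub);da=da[0];db=db[0]
    k=np.linalg.lstsq(np.c_[da,-db],ob-oa,rcond=None)[0];pa=oa+k[0]*da;pb=ob+k[1]*db
    return (pa+pb)/2,np.linalg.norm(pa-pb)
def redm(h): return ((((h[...,0]<6)|(h[...,0]>174))&(h[...,1]>170)&(h[...,2]>90))*255).astype(np.uint8)
E
python3 - <<'E'
from m import *
T=cam('top');S=cam('scene')
hT=cv2.cvtColor(T['color'],cv2.COLOR_RGB2HSV);hS=cv2.cvtColor(S['color'],cv2.COLOR_RGB2HSV)
def brown(h): return ((h[...,1]>90)&(h[...,2]<160)&((h[...,0]<18)|(h[...,0]>172))).astype(np.uint8)*255
for nm,c,h,box in [('T',T,hT,(105,245,180,345)),('S',S,hS,(400,350,550,470))]:
    for a,ce,l in comps(brown(h),box):
        ys,xs=np.nonzero(l); P=plane(c,np.c_[xs,ys],.0145)[:,:2]; w,v=np.linalg.eigh(np.cov(P.T))
        print(nm,a,ce,P.mean(0),np.sqrt(w)*4,np.degrees(np.arctan2(v[1,1],v[0,1])))
R=[]
for c,h,box in [(T,hT,(230,220,300,300)),(S,hS,(320,240,410,340))]:
    k=max(comps(redm(h),box),key=lambda k:k[0]); P=plane(c,k[1],.122); R.append(k[1]); print('red',k[0],k[1],P)
    ys,xs=np.nonzero(k[2]); P=plane(c,np.c_[xs,ys],.122)[:,:2].astype(np.float32); print(cv2.minAreaRect(P*1000))
print(tri(T,R[0],S,R[1]))
for n,c,b in [('a',T,(220,210,310,300)),('b',T,(360,230,420,290)),('c',S,(315,240,415,340)),('d',S,(262,190,322,250))]:
    im=cv2.resize(c['color'][b[1]:b[3],b[0]:b[2]],(380,290) ,interpolation=cv2.INTER_NEAREST); 
    globals()['i'+n]=im
cv2.imwrite('pics/crops.png',np.vstack([np.hstack([ia,ib]),np.hstack([ic,id])])[:,:,::-1])
E
```

```text
T 15 [142.2        321.33333333] [0.42409959 0.33240258] [0.00672267 0.0186183 ] -139.06785941687372
S 107 [495.86915888 383.56074766] [0.42826702 0.32393004] [0.02040067 0.02982894] 45.348089467806986
S 125 [451.032 412.16 ] [0.54239702 0.32822116] [0.02222059 0.02864699] 163.08070691895017
red 108 [265.44444444 277.32407407] [[0.51415549 0.02861916 0.122     ]]
((514.299560546875, 28.62615203857422), (19.094655990600586, 27.6552677154541), 13.472441673278809)
red 141 [379.85815603 267.32624113] [[0.51936032 0.03074009 0.122     ]]
((519.256591796875, 30.439966201782227), (23.66324806213379, 34.74738311767578), 9.331591606140137)
(array([0.51575415, 0.02818142, 0.11682364]), np.float64(0.002614154771197147))
```

View pics/crops.png

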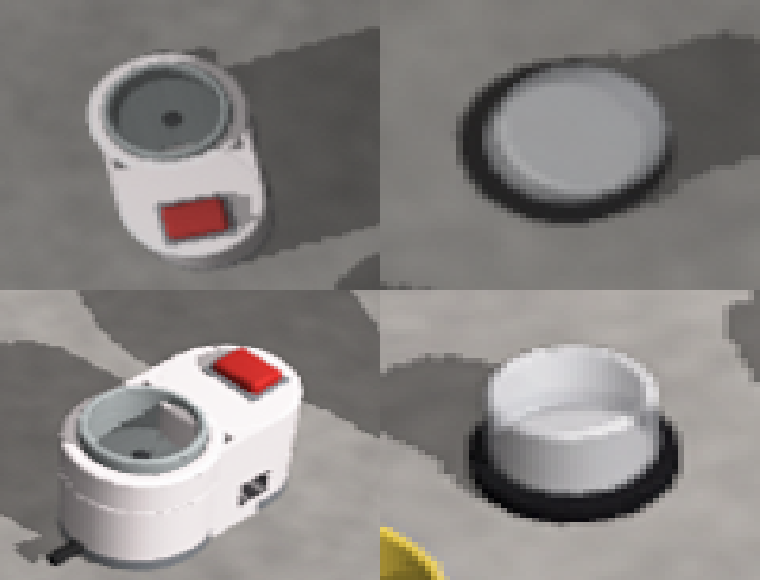

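The crops show the cup and switch clearly, with the grinder yawed about 10°, and the lid upright and unobstructed. Next, a closer look at the tray with the wrist camera.

Emit:
play_rows --gripper '[-1,-1,-1,-1,-1,-1,-1,-1,-1,-1]' --delta_pos '[[-36,-16.3,0],[-36,-16.3,0],[-36,-16.3,0],[-36,-16.3,0],[-36,-16.3,0],[-36,-16.3,0],[-36,-16.3,0],[-36,-16.3,0],[-36,-16.3,0],[-36,-16.3,0]]' --turn '[[0,0,0],[0,0,0],[0,0,0],[0,0,0],[0,0,0],[0,0,0],[0,0,0],[0,0,0],[0,0,0],[0,0,0]]'

```text
time: 1.45
position: [0.4841, 0.3286, 0.2225]
tool_rot: [0.156, 0.988, -0.0, -0.0]
ft_force: [-0.0, 0.3, -0.3]
grip_width: 0.087
grip_force: 0.0
```

```bash
python3 - <<'E'
from m import *
c=cam('wrist');save(c,'w1');o=robot.get_obs();print(o['position'],o['tool_rot'],o['q']);print(-c['R'].T@c['t'],c['R'][2],c['f'])
print(proj(c,[[.428,.324,.0145],[.542,.328,.0145]]))
E
```

```text
[0.48425352 0.32859205 0.22259445] [ 1.56017686e-01  9.87754234e-01 -2.12492149e-05 -2.35016842e-04] [ 4.05242378e-01  4.73809714e-01  1.53468269e+00  2.36743029e-04
  1.13352066e+00 -8.52338895e-01]
[0.40575993 0.35451102 0.38416571] [ 0.27908014 -0.09096641 -0.95594947] 431.9373796994672
[[292.01492891 137.73639377]
 [336.79769571 257.60193022]]
```

View pics/w1.png

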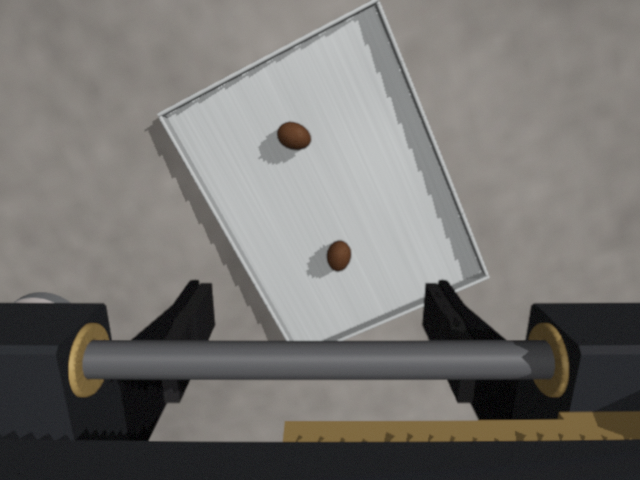

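Wrist view: both nutmegs are clear, at (294,136) for n2 and (339,255) for n1.

```bash
cat >> m.py <<'E'
def nuts(c,box=(150,0,480,280)):
    h=cv2.cvtColor(c['color'],cv2.COLOR_RGB2HSV); m=((h[...,1]>110)&((h[...,0]<18)|(h[...,0]>172))).astype(np.uint8)*255
    for a,ce,l in comps(m,box,150):
        ys,xs=np.nonzero(l); P=plane(c,np.c_[xs,ys],.0145)[:,:2]; w,v=np.linalg.eigh(np.cov(P.T))
        p=np.r_[P.mean(0),.0145]; print('nut',a,ce,p,np.sqrt(w)*4,'axis deg',np.degrees(np.arctan2(v[1,1],v[0,1])),'tool cm',to_tool(p))
E
python3 - <<'E'
from m import *
nuts(cam('wrist'))
E
```

```text
nut 618 [293.35760518 135.07281553] [0.42654979 0.32571639 0.0145    ] [0.02005819 0.02711059] axis deg 53.22840065425807 tool cm [ 5.41978991 -2.04648062 20.81351006]
nut 482 [338.38174274 254.87759336] [0.54023508 0.33007007 0.0145    ] [0.01976358 0.02745498] axis deg 156.72071958511998 tool cm [-5.26028724  1.87384378 20.81053346]
```

Emit:
play_rows --gripper '[-1,-1,-1,-1,-1,-1,-1,-1,1,1,1,1]' --delta_pos '[[-5.2,1.9,6],[-5.2,1.9,6],[-5.2,1.9,12],[-5.2,1.9,16],[-5.2,1.9,19],[-5.2,1.9,20.5],[-5.2,1.9,21.5],[-5.2,1.9,21.5],[-5.2,1.9,21.5],[-5.2,1.9,21.5],[-5.2,1.9,21.5],[-5.2,1.9,21.5]]' --turn '[[0,0,0.07],[0,0,0.07],[0,0,0.07],[0,0,0.07],[0,0,0.07],[0,0,0.07],[0,0,0.07],[0,0,0.07],[0,0,0.07],[0,0,0.07],[0,0,0.07],[0,0,0.07]]' --squeeze 10

```text
time: 3.05
position: [0.5411, 0.3293, 0.0078]
tool_rot: [0.192, 0.981, 0.0, 0.0]
ft_force: [0.5, 0.4, -0.4]
grip_width: 0.055
grip_force: 0.0
```

Emit:
play_rows --gripper '[1,1,1,1,1,1,1,1,1,1,1,1]' --delta_pos '[[0,0,0],[0,0,0],[0,0,0],[0,0,0],[0,0,0],[0,0,0],[0,0,-3],[0,0,-8],[0,0,-14],[0,0,-20],[0,0,-20],[0,0,-20]]' --turn '[[0,0,0],[0,0,0],[0,0,0],[0,0,0],[0,0,0],[0,0,0],[0,0,0],[0,0,0],[0,0,0],[0,0,0],[0,0,0],[0,0,0]]'

```text
time: 4.55
position: [0.5403, 0.329, 0.2073]
tool_rot: [0.192, 0.981, -0.0, -0.0]
ft_force: [-0.6, 0.5, -0.1]
grip_width: 0.0224
grip_force: 10.0
```

Emit:
play_rows --gripper '[1,1,1,1,1,1,1,1,1,1]' --delta_pos '[[0,0,-5],[-20,-22,-5],[-20,-22,-5],[-20,-22,-5],[-20,-22,-5],[-20,-22,-5],[-20,-22,-5],[-20,-22,-5],[-20,-22,-5],[-20,-22,-5]]' --turn '[[0,0,0],[0,0,-0.58],[0,0,-0.58],[0,0,-0.58],[0,0,-0.58],[0,0,-0.58],[0,0,-0.58],[0,0,-0.58],[0,0,-0.58],[0,0,-0.58]]'

```text
time: 5.8
position: [0.6429, 0.0518, 0.2574]
tool_rot: [-0.098, 0.995, 0.0, -0.0]
ft_force: [-0.1, -0.2, 0.4]
grip_width: 0.0225
grip_force: 10.0
```

```bash
python3 - <<'E'
from m import *
c=cam('wrist');save(c,'w2');o=robot.get_obs();print(o['position'],o['tool_rot'],o['q'],o['grip_width']);print(-c['R'].T@c['t'])
print(proj(c,[[.516,.029,.122],[.5925,.044,.122]]))
E
```

```text
[0.6430573  0.05156978 0.25755502] [-9.79455697e-02  9.95191763e-01  7.03458072e-05 -1.22795207e-04] [-9.29415690e-02  5.21103210e-01  1.33909485e+00  9.54605971e-05
  1.28166244e+00 -1.85997084e+00] 0.023009259323617626
[0.56220758 0.03676655 0.41897891]
[[320.39635717  22.25580093]
 [319.92726065 147.61004404]]
```

View pics/w2.png

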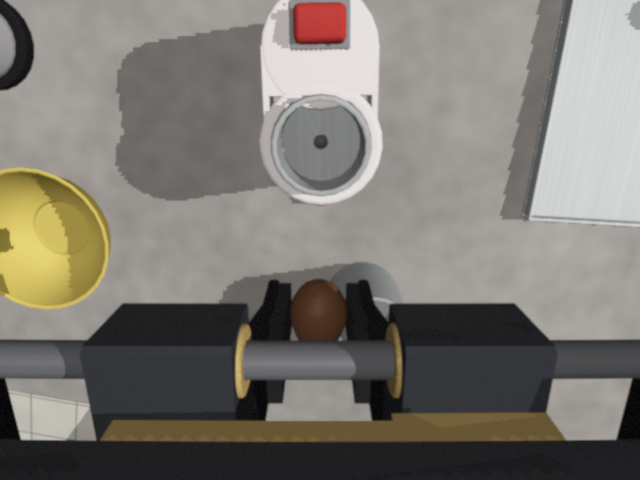

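Wrist view: cup centred near (321,146), red switch at (320,23), the nutmeg held between the pads at (319,310); the gripper lines up with the grinder's axis.

```bash
python3 - <<'E'
from m import *
c=cam('wrist');im=c['color'];h=cv2.cvtColor(im,cv2.COLOR_RGB2HSV)
print(im[146,255:390:4].tolist())
white=((h[...,1]<40)&(h[...,2]>185)).astype(np.uint8)
m=((1-white)*255).astype(np.uint8)
m=cv2.morphologyEx(m,cv2.MORPH_OPEN,np.ones((9,9)))
n,l,s,ce=cv2.connectedComponentsWithStats(m); i=l[146,321]; print(s[i],ce[i])
cs=max(cv2.findContours((l==i).astype(np.uint8),0,1)[0],key=len)
p=plane(c,cs.reshape(-1,2),.122)[:,:2].astype(np.float32); print('collar',cv2.fitEllipse(p*1000),cv2.minEnclosingCircle(p*1000))
k=max(comps(redm(h),(250,0,400,80)),key=lambda k:k[0]);P=plane(c,k[1],.122);print('red',k[0],k[1],P)
ys,xs=np.nonzero(k[2]);p=plane(c,np.c_[xs,ys],.122)[:,:2].astype(np.float32);print(cv2.minAreaRect(p*1000))
E
```

```text
[[116, 113, 109], [126, 121, 118], [174, 167, 165], [177, 170, 168], [133, 130, 128], [177, 180, 178], [139, 141, 139], [121, 124, 124], [122, 125, 124], [123, 126, 125], [122, 124, 123], [125, 127, 126], [125, 127, 125], [125, 127, 126], [126, 128, 127], [100, 102, 101], [48, 49, 49], [49, 51, 52], [117, 120, 118], [122, 125, 124], [125, 127, 126], [126, 128, 127], [127, 129, 127], [125, 128, 126], [123, 125, 124], [125, 127, 125], [108, 111, 109], [63, 65, 63], [163, 166, 164], [185, 182, 181], [228, 222, 220], [232, 229, 228], [169, 164, 160], [147, 143, 138]]
[     0      0    640    480 271722] [301.73490921 255.00725374]
collar ((717.5560302734375, 52.50537109375), (414.5155944824219, 591.8312377929688), 3.987380266189575) ((742.793212890625, 73.58744812011719), 316.8898010253906)
red 1884 [319.54458599  22.45116773] [[0.51640597 0.02831773 0.122     ]]
((516.527587890625, 28.198200225830078), (22.215003967285156, 31.26542854309082), 12.908409118652344)
```

```bash
python3 - <<'E'
from m import *
c=cam('wrist');im=c['color'].astype(int)
m=((im[...,1]-im[...,0]>=1)*255).astype(np.uint8)
m=cv2.morphologyEx(cv2.morphologyEx(m,cv2.MORPH_CLOSE,np.ones((5,5))),cv2.MORPH_OPEN,np.ones((7,7)))
k=max(comps(m,(250,70,395,220)),key=lambda k:k[0]);print(k[0],k[1])
cs=max(cv2.findContours(k[2].astype(np.uint8),0,1)[0],key=len)
hl=cv2.convexHull(cs)
p=plane(c,hl.reshape(-1,2),.122)[:,:2].astype(np.float32);print('collar',cv2.fitEllipse(p*1000),cv2.minEnclosingCircle(p*1000))
E
```

```text
7355 [321.2871516  146.63834126]
collar ((591.3827514648438, 44.19709777832031), (67.04480743408203, 67.36677551269531), 53.374488830566406) ((591.3961181640625, 44.38581466674805), 33.92331314086914)
```

Emit:
play_rows --gripper '[1,1,1,1,1,1,0,0,0,0,0,0]' --delta_pos '[[5.2,-0.6,6],[5.2,-0.6,8],[5.2,-0.6,11],[5.2,-0.6,12.9],[5.2,-0.6,12.9],[5.2,-0.6,12.9],[5.2,-0.6,12.9],[5.2,-0.6,12.9],[5.2,-0.6,12.9],[5.2,-0.6,10],[5.2,-0.6,4],[5.2,-0.6,0]]' --turn '[[0,0,0],[0,0,0],[0,0,0],[0,0,0],[0,0,0],[0,0,0],[0,0,0],[0,0,0],[0,0,0],[0,0,0],[0,0,0],[0,0,0]]'

```text
time: 7.45
position: [0.5944, 0.0341, 0.2602]
tool_rot: [-0.097, 0.995, -0.0, 0.001]
ft_force: [0.8, 0.3, 0.1]
grip_width: 0.0434
grip_force: 0.0
```

Emit:
play_rows --gripper '[-1,-1,-1,-1,-1,-1,-1,-1,-1,-1]' --delta_pos '[[10.9,31.8,0],[10.9,31.8,0],[10.9,31.8,4],[10.9,31.8,4],[10.9,31.8,4],[10.9,31.8,4],[10.9,31.8,4],[10.9,31.8,4],[10.9,31.8,4],[10.9,31.8,4]]' --turn '[[0,0,-0.73],[0,0,-0.73],[0,0,-0.73],[0,0,-0.73],[0,0,-0.73],[0,0,-0.73],[0,0,-0.73],[0,0,-0.73],[0,0,-0.73],[0,0,-0.73]]'

```text
time: 8.7
position: [0.4261, 0.3244, 0.2178]
tool_rot: [-0.445, 0.896, -0.0, 0.0]
ft_force: [-0.7, 1.0, 0.4]
grip_width: 0.0872
grip_force: 0.0
```

```bash
python3 - <<'E'
from m import *
nuts(cam('wrist')); print(robot.get_obs()['position'])
c=cam('top');s=cam('scene')
a=cv2.resize(c['color'][215:305,220:310],(400,400),interpolation=cv2.INTER_NEAREST)
b=cv2.resize(s['color'][250:340,315:405],(400,400),interpolation=cv2.INTER_NEAREST)
cv2.imwrite('pics/cup1.png',np.hstack([a,b])[:,:,::-1])
E
```

```text
nut 552 [316.8115942 198.9057971] [0.42662112 0.32536689 0.0145    ] [0.01983129 0.02708385] axis deg 53.7526268000514 tool cm [-1.02203334e-01  8.77107681e-03  2.03224338e+01]
[0.42599581 0.32447848 0.21772402]
```

View pics/cup1.png

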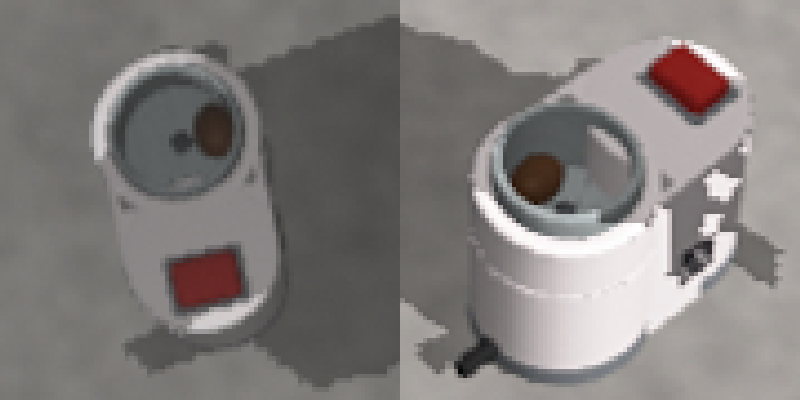

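Nutmeg 1 lies on the cup floor, at its -y side ((213,130) in the left crop). Now nutmeg 2.

Emit:
play_rows --gripper '[-1,-1,-1,-1,-1,-1,1,1,1,1,1,1]' --delta_pos '[[-0.1,0,6],[-0.1,0,12],[-0.1,0,17],[-0.1,0,20],[-0.1,0,21],[-0.1,0,21],[-0.1,0,21],[-0.1,0,21],[-0.1,0,21],[-0.1,0,21],[-0.1,0,21],[-0.1,0,21]]' --turn '[[0,0,0],[0,0,0],[0,0,0],[0,0,0],[0,0,0],[0,0,0],[0,0,0],[0,0,0],[0,0,0],[0,0,0],[0,0,0],[0,0,0]]'

```text
time: 10.35
position: [0.4259, 0.326, 0.0075]
tool_rot: [-0.446, 0.895, 0.0, -0.0]
ft_force: [-0.6, -0.1, -0.1]
grip_width: 0.0352
grip_force: 0.0
```

Emit:
play_rows --gripper '[1,1,1,1,1,1,1,1,1]' --delta_pos '[[0,0,0],[0,0,0],[0,0,0],[0,0,0],[0,0,-3],[0,0,-8],[0,0,-14],[0,0,-20],[0,0,-20]]' --turn '[[0,0,0],[0,0,0],[0,0,0],[0,0,0],[0,0,0],[0,0,0],[0,0,0],[0,0,0],[0,0,0]]'

```text
time: 11.48
position: [0.429, 0.3276, 0.2127]
tool_rot: [-0.446, 0.895, -0.0, 0.006]
ft_force: [0.4, 0.6, 0.1]
grip_width: 0.0221
grip_force: 10.0
```

Emit:
play_rows --gripper '[1,1,1,1,1,1,1,1,1,1]' --delta_pos '[[0,0,-3],[11.9,-29.5,-3],[11.9,-29.5,-3],[11.9,-29.5,-3],[11.9,-29.5,-3],[11.9,-29.5,-3],[11.9,-29.5,-3],[11.9,-29.5,-3],[11.9,-29.5,-3],[11.9,-29.5,-3]]' --turn '[[0,0,0],[0,0,0.72],[0,0,0.72],[0,0,0.72],[0,0,0.72],[0,0,0.72],[0,0,0.72],[0,0,0.72],[0,0,0.72],[0,0,0.72]]'

```text
time: 12.72
position: [0.5888, 0.0549, 0.2375]
tool_rot: [-0.103, 0.995, 0.0, -0.0]
ft_force: [-1.2, -0.4, 0.0]
grip_width: 0.0229
grip_force: 10.0
```

```bash
python3 - <<'E'
from m import *
o=robot.get_obs();print(o['position'],o['grip_width'],to_tool([.5895,.0531,.128]))
E
```

```text
[0.5887665  0.0548981  0.23748743] 0.02288245826470937 [-0.04192775 -0.19532302 10.94864271]
```

Emit:
play_rows --gripper '[1,1,1,1,1,0,0,0,0,0,0]' --delta_pos '[[0,-0.2,5],[0,-0.2,9],[0,-0.2,10.9],[0,-0.2,10.9],[0,-0.2,10.9],[0,-0.2,10.9],[0,-0.2,10.9],[0,-0.2,10.9],[0,-0.2,8],[0,-0.2,3],[0,-0.2,-4]]' --turn '[[0,0,0],[0,0,0],[0,0,0],[0,0,0],[0,0,0],[0,0,0],[0,0,0],[0,0,0],[0,0,0],[0,0,0],[0,0,0]]'

```text
time: 14.1
position: [0.5891, 0.0513, 0.2704]
tool_rot: [-0.102, 0.995, 0.0, -0.002]
ft_force: [1.3, -0.4, 0.5]
grip_width: 0.0433
grip_force: 0.0
```

```bash
python3 - <<'E'
from m import *
T=cam('top');S=cam('scene')
# lid: dark skirt ring top view
for nm,c,b in [('T',T,(360,230,425,290)),('S',S,(262,190,322,250))]:
    g=c['color'].max(2); m=((g<45)*255).astype(np.uint8)
    k=max(comps(m,b),key=lambda k:k[0]); cs=max(cv2.findContours(k[2].astype(np.uint8),0,1)[0],key=len)
    p=plane(c,cv2.convexHull(cs).reshape(-1,2),.007)[:,:2].astype(np.float32)*1000
    print(nm,k[0],k[1],cv2.fitEllipse(p),cv2.minEnclosingCircle(p))
o=robot.get_obs();print(o['position'],o['tool_rot'])
E
```

```text
Traceback (most recent call last):
ValueError: max() iterable argument is empty
```

```bash
python3 - <<'E'
from m import *
S=cam('scene');T=cam('top')
s0=cv2.imread('pics/scene0.png');t0=cv2.imread('pics/top0.png')
for nm,c,im,b in [('T',T,t0,(360,230,425,290)),('S',S,s0,(262,190,322,250))]:
    m=((im.max(2)<70)*255).astype(np.uint8)
    for k in comps(m,b,40):
        cs=max(cv2.findContours(k[2].astype(np.uint8),0,1)[0],key=len)
        p=plane(c,cv2.convexHull(cs).reshape(-1,2),.007)[:,:2].astype(np.float32)*1000
        print(nm,k[0],k[1],cv2.fitEllipse(p),cv2.minEnclosingCircle(p))
b=S['color'][250:340,315:405];cv2.imwrite('pics/cup2.png',np.hstack([cv2.resize(x,(400,400),interpolation=cv2.INTER_NEAREST) for x in (b,T['color'][215:305,220:310])])[:,:,::-1])
hh=cv2.cvtColor(b,cv2.COLOR_RGB2HSV);m=((hh[...,1]>110)&((hh[...,0]<18))).astype(np.uint8)*255
print([(k[0],k[1]) for k in comps(m,(0,0,90,90),4)])
E
```

```text
T 223 [385.59192825 264.33183857] ((569.2540283203125, -267.48333740234375), (81.40596771240234, 82.61556243896484), 178.62010192871094) ((569.1123046875, -267.7352600097656), 41.83912658691406)
S 244 [291.53688525 230.05327869] ((572.54248046875, -268.6468200683594), (81.7250747680664, 90.92202758789062), 159.76144409179688) ((574.178955078125, -266.8538513183594), 43.46772766113281)
[(np.int32(161), array([64.56521739, 17.36024845])), (np.int32(89), array([30.46067416, 39.56179775]))]
```

Emit:
play_rows --gripper '[-1,-1,-1,-1,-1,-1,-1,-1,-1]' --delta_pos '[[2.7,-33.2,0],[2.7,-33.2,0],[2.7,-33.2,0],[2.7,-33.2,0],[2.7,-33.2,0],[2.7,-33.2,0],[2.7,-33.2,0],[2.7,-33.2,0],[2.7,-33.2,0]]' --turn '[[0,0,0],[0,0,0],[0,0,0],[0,0,0],[0,0,0],[0,0,0],[0,0,0],[0,0,0],[0,0,0]]'

```text
time: 15.42
position: [0.631, -0.2768, 0.2701]
tool_rot: [-0.103, 0.995, 0.0, -0.0]
ft_force: [0.3, 0.6, 0.5]
grip_width: 0.0869
grip_force: 0.0
```

```bash
python3 - <<'E'
from m import *
W=cam('wrist');T=cam('top');S=cam('scene')
print(robot.get_obs()['position'],proj(W,[[.57,-.268,.013]]))
g=W['color'].max(2)
for th in (50,70):
  for k in comps(((g<th)*255).astype(np.uint8),(150,0,500,290),300):
    cs=max(cv2.findContours(k[2].astype(np.uint8),0,1)[0],key=len)
    p=plane(W,cv2.convexHull(cs).reshape(-1,2),.007)[:,:2].astype(np.float32)*1000
    print(k[0],k[1],cv2.fitEllipse(p),cv2.minEnclosingCircle(p))
z=lambda x:cv2.resize(x,(300,300),interpolation=cv2.INTER_NEAREST)
a=np.vstack([z(T['color'][215:305,220:310]),z(S['color'][250:340,315:405])])
cv2.imwrite('pics/mix.png',np.hstack([a,cv2.resize(W['color'][:300,120:520],(500,375)) if 0 else np.vstack([cv2.resize(W['color'][:300,120:520],(500,375)),np.zeros((225,500,3),np.uint8)])])[:,:,::-1])
E
```

```text
[ 0.63117254 -0.27776835  0.27047792] [[339.29996318 126.48033269]]
817 [322.90085679 111.14443084] ((570.778564453125, -266.8744201660156), (79.9160385131836, 80.58639526367188), 57.5592155456543) ((570.8394165039062, -266.59893798828125), 40.457942962646484)
1046 [325.1998088  112.96558317] ((570.7774047851562, -266.8416748046875), (81.07838439941406, 81.73017883300781), 56.53554916381836) ((570.8386840820312, -266.71697998046875), 41.07063293457031)
```

View pics/mix.png

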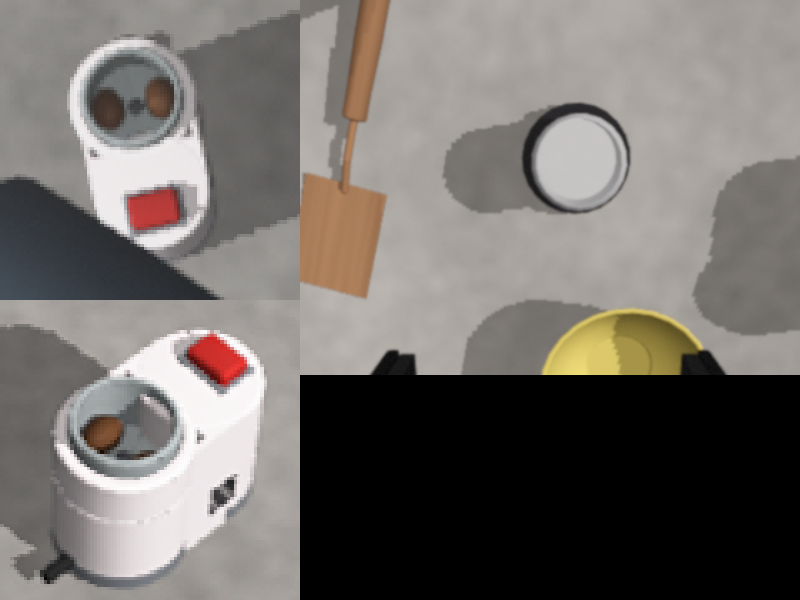

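Both nutmegs are in the cup, one on each side of the hub. The lid is clear in the wrist view at about (575,155) in the mosaic and measures (0.571, -0.267).

Emit:
play_rows --gripper '[-1,-1,-1,-1,-1,-1,-1,-1,1,1,1,1]' --delta_pos '[[5.7,2.3,6],[5.7,2.3,10],[5.7,2.3,15],[5.7,2.3,19],[5.7,2.3,22],[5.7,2.3,24],[5.7,2.3,25.1],[5.7,2.3,25.1],[5.7,2.3,25.1],[5.7,2.3,25.1],[5.7,2.3,25.1],[5.7,2.3,25.1]]' --turn '[[0,0,0],[0,0,0],[0,0,0],[0,0,0],[0,0,0],[0,0,0],[0,0,0],[0,0,0],[0,0,0],[0,0,0],[0,0,0],[0,0,0]]' --squeeze 15

```text
time: 17.08
position: [0.5708, -0.2685, 0.0199]
tool_rot: [-0.102, 0.995, -0.0, 0.0]
ft_force: [-0.1, 0.1, 4.3]
grip_width: 0.0665
grip_force: 15.0
```

Emit:
play_rows --gripper '[1,1,1,1,1,1,1,1]' --delta_pos '[[0,0,0],[0,0,-2],[0,0,-6],[0,0,-12],[0,0,-17],[0,0,-20],[0,0,-20],[0,0,-20]]' --turn '[[0,0,0],[0,0,0],[0,0,0],[0,0,0],[0,0,0],[0,0,0],[0,0,0],[0,0,0]]'

```text
time: 18.08
position: [0.5696, -0.2677, 0.2183]
tool_rot: [-0.102, 0.995, 0.001, -0.001]
ft_force: [-0.0, 0.5, -1.4]
grip_width: 0.0659
grip_force: 15.0
```

```bash
python3 - <<'E'
from m import *
o=robot.get_obs();print(o['position'],o['grip_width'],o['ft_force'],to_tool([.5914,.0443,.15]))
W=cam('wrist');save(W,'lid')
S=cam('scene');a=W['color'];save(S,'slid')
E
```

```text
[ 0.56957344 -0.26765978  0.21825287] 0.06589258314814836 [-0.03698444  0.48984939 -1.41578215] [-8.47152567 30.09548242  6.8580461 ]
```

View pics/lid.png

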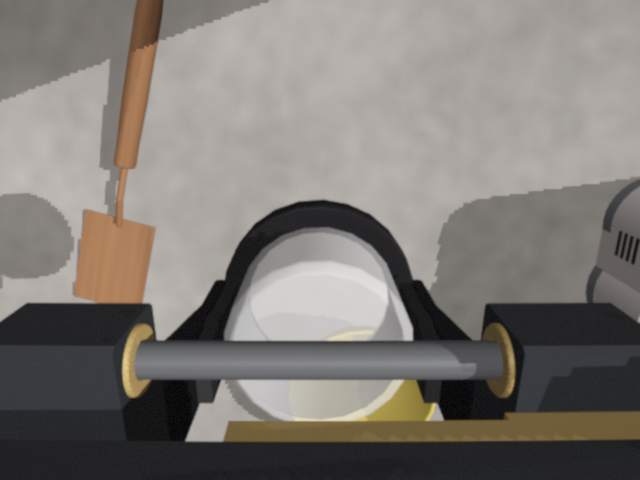

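Lid is held centred and level between the pads (skirt rim arc symmetric around column 320).

Emit:
play_rows --gripper '[1,1,1,1,1,1,1,1,1,1,1]' --delta_pos '[[-4,10,0],[-8.5,30,0],[-8.5,30,0],[-8.5,30,0],[-8.5,30,0],[-8.5,30,0],[-8.5,30,0],[-8.5,30,0],[-8.5,30,4],[-8.5,30,6.8],[-8.5,30,6.8]]' --turn '[[0,0,0],[0,0,0],[0,0,0],[0,0,0],[0,0,0],[0,0,0],[0,0,0],[0,0,0],[0,0,0],[0,0,0],[0,0,0]]'

```text
time: 19.55
position: [0.591, 0.0412, 0.1487]
tool_rot: [-0.101, 0.995, 0.001, -0.003]
ft_force: [-0.5, 0.8, -0.4]
grip_width: 0.066
grip_force: 15.0
```

```bash
python3 - <<'E'
from m import *
o=robot.get_obs();print(o['position'],o['tool_rot'],o['grip_width'],o['ft_force'],to_tool([.5914,.0435,.1315]))
E
```

```text
[0.59103748 0.04124606 0.14874385] [-1.00616849e-01  9.94920779e-01  5.72984050e-04 -2.92667101e-03] 0.06596906099580142 [-0.54728488  0.82905462 -0.35239913] [-0.09048833  0.21059066  1.72426357]
```

Emit:
play_rows --gripper '[1,1,1,1,1,1]' --delta_pos '[[-0.1,0.15,0],[-0.1,0.15,0.4],[-0.1,0.15,0.8],[-0.1,0.15,1.1],[-0.1,0.15,1.3],[-0.1,0.15,1.3]]' --turn '[[0,0,0],[0,0,0],[0,0,0],[0,0,0],[0,0,0],[0,0,0]]'

```text
time: 20.3
position: [0.5934, 0.0445, 0.1378]
tool_rot: [-0.102, 0.995, 0.0, -0.0]
ft_force: [-0.1, 0.9, -0.3]
grip_width: 0.0662
grip_force: 15.0
```

Emit:
play_rows --gripper '[1,1,1,1]' --delta_pos '[[0.15,0,0.2],[0.15,0,0.4],[0.15,0,0.6],[0.15,0,0.6]]' --turn '[[0,0,0],[0,0,0],[0,0,0],[0,0,0]]'

```text
time: 20.8
position: [0.5921, 0.0441, 0.132]
tool_rot: [-0.102, 0.995, 0.0, -0.0]
ft_force: [0.4, -0.7, -2.1]
grip_width: 0.0661
grip_force: 15.0
```

Emit:
play_rows --gripper '[1,1,-1,-1,-1,-1,-1,-1,-1,-1,-1]' --delta_pos '[[0,0,0.1],[0,0,0.1],[0,0,0.1],[0,0,0.1],[0,0,0.1],[0,0,0.1],[0,0,-2],[0,0,-6],[0,0,-10],[0,0,-13],[0,0,-13]]' --turn '[[0,0,0],[0,0,0],[0,0,0],[0,0,0],[0,0,0],[0,0,0],[0,0,0],[0,0,0],[0,0,0],[0,0,0],[0,0,0]]'

```text
time: 22.18
position: [0.5938, 0.044, 0.2647]
tool_rot: [-0.102, 0.995, -0.001, 0.003]
ft_force: [1.1, 0.4, -0.2]
grip_width: 0.087
grip_force: 0.0
```

Emit:
play_rows --gripper '[1,1,1,1,1,1,1,1,1,1,1,1]' --delta_pos '[[8.1,0,0],[8.1,0,0],[8.1,0,0],[8.1,0,0],[8.1,0,0],[8.1,0,0],[8.1,0,2],[8.1,0,4],[8.1,0,6],[8.1,0,6],[8.1,0,6],[8.1,0,6]]' --turn '[[0,0,0],[0,0,0],[0,0,0],[0,0,0],[0,0,0],[0,0,0],[0,0,0],[0,0,0],[0,0,0],[0,0,0],[0,0,0],[0,0,0]]'

```text
time: 23.68
position: [0.5135, 0.0276, 0.2029]
tool_rot: [-0.102, 0.995, -0.0, 0.001]
ft_force: [0.8, 0.2, 0.6]
grip_width: 0.0005
grip_force: 0.0
```

```bash
python3 - <<'E'
from m import *
o=robot.get_obs();print(o['position'],o['grip_width'],to_tool([.515,.0275,.122]))
S=cam('scene');T=cam('top')
print('pred skirt centre', proj(S,[[.5914,.0435,.112],[.5914,.0435,.167]]))
z=lambda x:cv2.resize(x,(400,480),interpolation=cv2.INTER_NEAREST)
cv2.imwrite('pics/seat.png',np.hstack([z(S['color'][220:340,310:410]),z(T['color'][200:320,210:310])])[:,:,::-1])
for nm,c,b in [('S',S,(310,220,410,340)),('T',T,(220,200,300,300))]:
  for k in comps(((c['color'].max(2)<50)*255).astype(np.uint8),b,40):
    cs=max(cv2.findContours(k[2].astype(np.uint8),0,1)[0],key=len)
    if len(cs)>8:
        p=plane(c,cv2.convexHull(cs).reshape(-1,2),.119)[:,:2].astype(np.float32)*1000; print(nm,k[0],k[1],cv2.fitEllipse(p),cv2.minEnclosingCircle(p))
E
```

```text
[0.513542   0.0276276  0.20294272] 0.0004683266146433646 [-0.12493309 -0.03625468  8.09454984]
pred skirt centre [[353.00704191 288.42003277]
 [353.89174643 271.14071931]]
S 231 [383.14285714 230.8961039 ] ((457.1838684082031, -57.36082077026367), (39.61323547363281, 64.48302459716797), 159.98094177246094) ((462.35693359375, -58.14532470703125), 33.21186828613281)
S 83 [406.53012048 238.06024096] ((422.5759582519531, -14.028104782104492), (14.75196361541748, 60.89365005493164), 150.12184143066406) ((425.12042236328125, -14.601663589477539), 27.792743682861328)
S 315 [350.70793651 295.2984127 ] ((593.6614990234375, 42.85639953613281), (80.17449188232422, 89.2089614868164), 150.53189086914062) ((595.65380859375, 44.14315414428711), 42.379661560058594)
T 127 [247.55905512 227.09448819] ((624.5806884765625, 71.02718353271484), (30.80889892578125, 157.17181396484375), 167.3155517578125) ((625.9901733398438, 73.21363067626953), 63.796756744384766)
T 633 [290.11374408 257.25750395] ((567.460205078125, -10.139554023742676), (98.48370361328125, 116.18766784667969), 109.76371002197266) ((568.10595703125, -9.980302810668945), 58.084415435791016)
T 139 [275.24460432 283.46043165] ((337.43603515625, 49.26561737060547), (8.57231330871582, 187.8756103515625), 0.0) ((513.1176147460938, 8.482261657714844), 48.10289001464844)
T 68 [253.04411765 282.77941176] ((505.7232360839844, 58.40498733520508), (17.428165435791016, 45.47000503540039), 0.2906775176525116) ((506.59375, 57.79499053955078), 21.42059326171875)
```

View pics/seat.png

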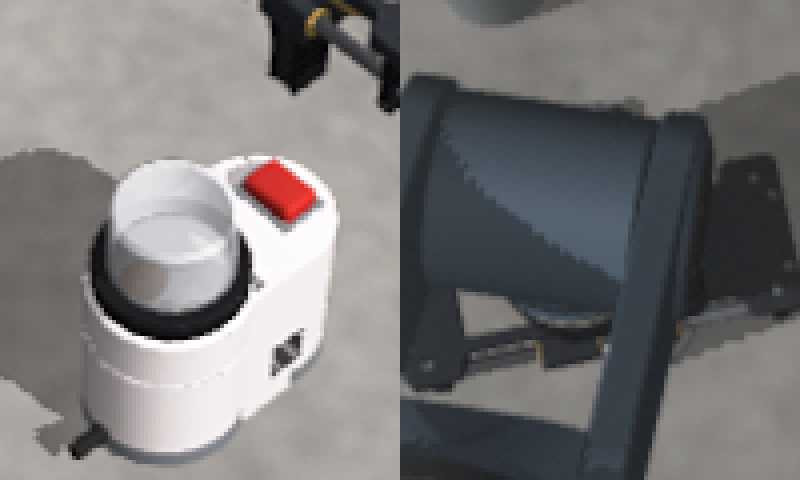

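Scene crop: the lid sits level with its black skirt round the collar, a nutmeg visible inside, switch up and clear. Now press.

Emit:
play_rows --gripper '[1,1,1,1,1,1,1]' --delta_pos '[[-0.1,0,4],[-0.1,0,6.5],[-0.1,0,7.8],[-0.1,0,8.2],[-0.1,0,8.5],[-0.1,0,8.8],[-0.1,0,8.8]]' --turn '[[0,0,0],[0,0,0],[0,0,0],[0,0,0],[0,0,0],[0,0,0],[0,0,0]]'

```text
time: 24.65
position: [0.5135, 0.0279, 0.1153]
tool_rot: [-0.102, 0.995, -0.0, 0.0]
ft_force: [-3.0, 0.6, 7.4]
grip_width: 0.0006
grip_force: 3.6
```

Emit:
play_rows --gripper '[1,1,1,1,1,1]' --delta_pos '[[0,0,0.1],[0,0,0.2],[0,0,0.2],[0,0,0.2],[0,0,0.2],[0,0,0.2]]' --turn '[[0,0,0],[0,0,0],[0,0,0],[0,0,0],[0,0,0],[0,0,0]]'

```text
time: 25.4
position: [0.5135, 0.0279, 0.1143]
tool_rot: [-0.102, 0.995, -0.0, 0.0]
ft_force: [-4.2, -0.3, 13.5]
grip_width: 0.0004
grip_force: 6.6
```

```bash
python3 - <<'E'
from m import *
S=cam('scene')
k=max(comps(((S['color'].max(2)<50)*255).astype(np.uint8),(310,260,380,340),40),key=lambda k:k[0])
cs=max(cv2.findContours(k[2].astype(np.uint8),0,1)[0],key=len)
p=plane(S,cv2.convexHull(cs).reshape(-1,2),.119)[:,:2].astype(np.float32)*1000; print(k[0],k[1],cv2.fitEllipse(p))
o=robot.get_obs();print(o['position'],o['ft_force'],o['time'])
print(robot.hand_in())
E
```

```text
312 [350.84935897 295.46153846] ((593.7952880859375, 43.26182556152344), (80.11085510253906, 88.2376708984375), 149.2787322998047)
[0.51347219 0.02793622 0.11432603] [-5.13219523 -0.4138034  13.01071208] 25.45
the job is handed in; nothing more can be done
None
```

I handed the job in at 25.5 s: both nutmegs are in the cup, the lid is seated level over it, and the shut gripper is holding the switch down with about 13 N, though the verdict itself wasn't shown.

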